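# Fit the cheese carrier on the rind-brushing machine's splined shaft

### The job

Take the three-armed cheese carrier off the drying board and fit it on the brushing machine: lower its splined bore over the upright shaft, rock it about the shaft until the teeth mesh, and push it fully home on the shoulder, gently, with never more than about 5 kg of force on the shaft. Once it is home, turn the carrier by hand about a quarter turn, either way, to feel that it drives the gearbox, then let go and leave it there. Leave the other things alone.

Things in the scene. Friction and masses are not known exactly. Their poses are not given: they have to be found in the camera images.
- carrier_mid (a point): The cheese carrier's hub: loose, steel, upright, 60 mm high, round (56 mm) but for two flats 48 mm apart, 29 mm wide, as high as the hub. This point is on its axis half-way up, 30 mm above the underside. z is the axis (up); the flats face +x and -x: grip across x. The bore has 6 teeth along its whole length: 31 mm across tips, 39 across roots, 7.7 wide, the first 30 degrees from x.
- carrier_foot (a point): Centre of the underside of the same hub, 30 mm below carrier_mid, same axes. At the start it is 25 mm above the table. When the carrier is home this point coincides with shaft_home.
- carrier: The whole carrier, about 0.6 kg (differs by run), origin and axes as carrier_foot. Three arms 14 mm wide and 6 mm thick, level with the underside, run out at 90, -30 and -150 degrees (from x towards y). 80 mm from the axis each has an upright post with a rubber pad 22 mm wide, its top 64 mm above the underside.
- shaft_home (a point): Centre of the top face of the seat shoulder (a 56 mm disc that turns with the shaft) on the brushing machine, 112 mm above the table. z is the shaft's axis (up); the motor lies towards +x. The shaft stands up from here: 6 teeth, 37 mm across and 7.7 wide, to 24 mm above this point, then a smooth nose 29 mm thick to 50 mm, tapering to 12 mm at 58 mm.
- teeth_top (a point): On the shaft's axis, 24 mm above shaft_home: where tooth ends meet when the hub, down over the nose with 1 mm play all round, is stopped unmeshed. Teeth drop in only if the carrier's turn is right to about 1.5 degrees; this comes every 60 degrees. No reading gives it, every run differs: find it by rocking 30 degrees or more each way under a push of 3 to 10 N. Over 15 N may drag the shaft round.
- shaft_tip (a point): The tip of the shaft's nose, on its axis, 58 mm above shaft_home (170 mm above the table). The hub's underside must pass above it before coming down.
- spindle (a joint): How far the shaft has been turned, rad, anticlockwise from above positive, 0 at the start. It tells nothing of where the teeth stand. The gearbox holds the shaft still and yields to about 0.2 N m.
- drive: The brushing machine, fixed: base plate 330 x 150 mm, gearbox 130 x 124 mm with its top 72 mm up and a neck under the shaft, motor behind it towards its +x, no higher than 95 mm. Origin on the table straight below the shaft. A brush column 200 mm high stands 229 mm from the shaft at the motor's far end. Contact with the shaft counts as contact with the machine.
- stand: White drying board, fixed, 300 x 150 x 15 mm. Origin on the table straight below the steel pin that carries the carrier; the board runs from 75 mm before it to 225 mm behind it along its x. The pin is 22 mm thick, its top 57 mm above the table: lift the carrier 40 mm or more to clear it.
- roller: Bystander: white plastic guide roller, 54 mm wide, 34 mm high, on the board's second pin, 165 mm from the first towards the board's +x. Origin at the centre of its underside.
- cheese: Bystander: wheel of cheese 150 mm wide and 80 mm high on the table to one side. Origin at the centre of its underside.
- handbrush: Bystander: wooden hand brush 210 mm long, lying on the table to one side. Origin under its middle.
Not all that is in view belongs to the job. There is more than one size of the carrier; the one meant has the size given above.

How it is judged:
By the outcome, as a careful person would: the job done as asked, in the order asked, and still so for the second after the job is handed in, with the robot touching nothing.
It also fails if it takes over 72 s, if anything falls off the work surface, if the arm or the gripper's body presses on something with over 40 N, if the wrist force passes 120 N, or if a joint passes its speed limit or range.

### The arm

A 7-joint arm with a two-finger parallel gripper is mounted at the origin on the work surface. World frame = base frame: x ahead of the robot, y to its left, z up, the work surface at z = 0. Lengths are in m, angles in rad, forces in N, time in s.
With the tool pointing down it reaches from about 0.4 to 0.85 m from the base axis. Payload 10.4 kg.
Tool frame: the origin (TCP) lies between the finger pads; the fingertips stand 19 mm ahead of it and the grasp point (between the pads) is the TCP; x points along the fingers, y is the direction in which the jaws open and shut, and the axes are right-handed (so a half turn about x gives the same grasp; the last joint's range is limited). The gripper opens to 87 mm and grips with 3 to 60 N. Pads are 19 mm wide; open, the fingers measure 117 mm over their backs; the gripper's body (75 mm by 190 mm) begins 51 mm behind the grasp point.
Start: joints at [1.205, 0.332, -0.065, 1.46, 0.022, 1.35, -0.088], TCP at [0.21, -0.589, 0.242] pointing down, gripper open.
Joint ranges: [-2.6, 2.6], [-0.5, 2.12], [-1.47, 1.34], [0.16, 2.42], [-1.27, 4.41], [0.06, 2.06], [-2.6, 2.6]. Speed limits (rad/s): [2.22, 2.22, 2.79, 2.79, 3.14, 3.14, 3.14].

### API

Orientations are given as a unit quaternion [x, y, z, w].
In Python, from bench import r gives the robot as it stands.
- The arm moves only by the tool drive_tool, never from a script. Its argument "motion" is a list of rows, each a list of 4 numbers: the shift along the tool's x, y, z in cm, then the turn about the tool's x in units of 5 degrees (1.0 is 5 degrees). In form: [[tx, ty, tz, twist], ...]. A call has 1 to 20 rows; each row is the pose to reach, as a shift and turn from the pose commanded when the call began, along the tool's axes at that moment; what a row does not reach only later rows make up. A row lasts 1/12 s, in which the tool goes at most 41.7 mm and 7.16 degrees, less where a joint would pass 70% of its speed; a pose out of reach is approached as far as the arm can. A call with a gripper value outside its range is refused whole. "grip" is the closure in counts, from 0 (fully open) to 255 (shut), set as the call begins (left out, the last holds). The fingers move at their own pace and stop on an object; "force" is the grip in N (left out, the last holds). Time passes only in rows, so rows that repeat a pose let the fingers close. It gives the time, the measured TCP pose, the force and the opening at its end, in the units of the state.
- r.read_state(): the state, without advancing time (a new reading comes with each control period).
- r.camera(name): name is "scene" or "top" or "wrist"; returns the picture (384x512x3 uint8, red, green, blue); there is no depth.
- r.calibration(name): a dict with "fx", "fy", "cx", "cy" (pixels), "dist" ([k1, k2, p1, p2, k3] as OpenCV has them; the pictures are not rectified), "xyz" and "orientation" of the camera in the world. Camera axes: x right, y up, looking along -z (the intrinsics and any distortion apply to the point x, -y, -z); pixel columns grow to the right and rows downward; lengths in m; the calibration is good to about 2 mm. A picture is of the moment at which its call begins: read the wrist's pose just before it. calibration takes no time and is no camera call; for the wrist camera it gives the pose at the moment of the call.
- r.close_job(): hands the job in, once; it reports no verdict.
The state is a dict: "time": time; "joint_positions": joint angles; "joint_vel": joint speeds; "joint_torque": joint torques, N m; "ee_pos": TCP position; "eef_rot": TCP orientation; "ft_force": force on the tool from outside, world axes, zero at the start; "torque": the same for the moment, N m; "width": finger opening in m.
Only numpy, scipy, OpenCV 4.12 (cv2) and the standard library are available. Lean on these libraries where they do the work, as an engineer would, in place of code of your own. Each camera call takes 0.05 s, during which the arm holds its last target.

## Working session

There is one attempt and no reset: what is moved stays moved. The work goes in short steps, Python scripts to look and compute and a tool call to move; the robot and the scene stay as the last step left them, time stands still between calls to the robot, and variables do not carry over. Pictures are saved under pics/ and viewed, and the job is handed in when it is done.

Besides the shell and the picture viewer there is one more tool, called by a JSON object that holds its "method" and its "body", one argument or row to a line. drive_tool: Moves the arm, as the interface text tells. Its arguments: {"type":"object","properties":{"motion":{"type":"array","items":{"type":"array","items":{"type":"number"}}},"grip":{"type":"number"},"force":{"type":"number"}},"required":["motion"]}

```bash
ls; mkdir -p pics; python3 - <<'E'
from bench import r
import cv2
s=r.read_state()
for k,v in s.items(): print(k,v)
for n in ["scene","top","wrist"]:
    print(n,r.calibration(n))
    im=r.camera(n); cv2.imwrite(f"pics/{n}0.png",cv2.cvtColor(im,cv2.COLOR_RGB2BGR))
E
```

```text
pics
time 0.0
joint_positions [ 1.20536789  0.33291549 -0.06470643  1.46097752  0.02158413  1.34991085
 -0.08850383]
joint_vel [ 0.00031199  0.00086119  0.00042821 -0.00088947  0.00070219 -0.00047654
 -0.00164494]
joint_torque [-9.29058333e-04 -6.23259258e+01  2.39609292e-02 -3.89897919e+01
 -6.15267176e-02  3.96086345e-02  1.30838575e-04]
ee_pos [ 0.20996934 -0.58826878  0.24070942]
eef_rot [-0.69663224 -0.12114724  0.69685247 -0.12009789]
ft_force [-0.00793751 -0.10616405  0.99871287]
torque [-0.00732277 -0.02926296 -0.03921746]
width 0.08724574532879019
scene {'fx': 407.081351229609, 'fy': 407.081351229609, 'cx': 257.06530524979297, 'cy': 192.30657918967958, 'dist': array([-0.0065452,  0.       ,  0.       ,  0.       ,  0.       ]), 'xyz': array([1.26837177, 0.36729734, 1.14387859]), 'orientation': array([0.18299506, 0.28711819, 0.7784401 , 0.52735847])}
top {'fx': 413.47985870574695, 'fy': 413.47985870574695, 'cx': 249.37914548860982, 'cy': 194.84275205131576, 'dist': array([-0.13400149,  0.        ,  0.        ,  0.        ,  0.        ]), 'xyz': array([0.32710225, 0.01165308, 1.65503817]), 'orientation': array([-0.04794334,  0.04315193,  0.70915116, -0.70209969])}
wrist {'fx': 285.20546484321966, 'fy': 285.20546484321966, 'cx': 256.2533355696658, 'cy': 187.67023459472705, 'dist': array([-0.00451779,  0.        ,  0.        ,  0.        ,  0.        ]), 'xyz': array([ 0.28000211, -0.56409076,  0.38493476]), 'orientation': array([-0.11230954,  0.08048501, -0.57065887,  0.80947957])}
```

View pics/scene0.png

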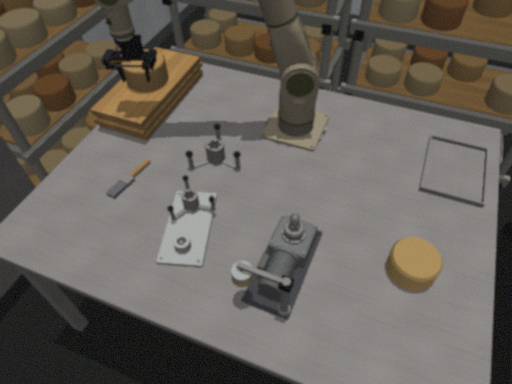

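View pics/top0.png

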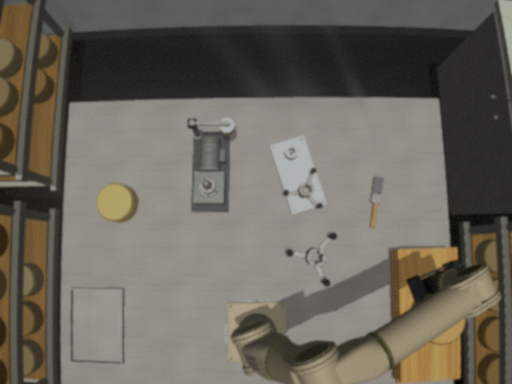

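View pics/wrist0.png

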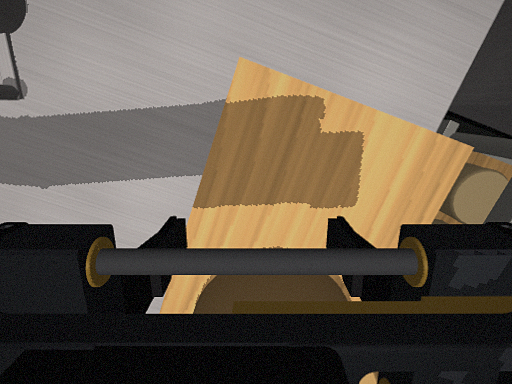

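```bash
cat > h.py <<'E'
import numpy as np, cv2
from scipy.spatial.transform import Rotation as R
from bench import r
def K(c): return np.array([[c['fx'],0,c['cx']],[0,c['fy'],c['cy']],[0,0,1.]])
def proj(c,P):
    P=np.atleast_2d(np.asarray(P,float)); q=R.from_quat(c['orientation']).inv().apply(P-c['xyz'])
    q=q*[1,-1,-1]
    return cv2.projectPoints(q.reshape(-1,1,3),np.zeros(3),np.zeros(3),K(c),np.array(c['dist']))[0].reshape(-1,2)
def back(c,uv,z):
    uv=np.atleast_2d(np.asarray(uv,float))
    n=cv2.undistortPoints(uv.reshape(-1,1,2),K(c),np.array(c['dist'])).reshape(-1,2)
    d=R.from_quat(c['orientation']).apply(np.c_[n[:,0],-n[:,1],-np.ones(len(n))])
    t=(z-c['xyz'][2])/d[:,2]
    return c['xyz']+d*t[:,None]
def crop(im,x0,y0,w,h,s,name):
    c=cv2.resize(im[y0:y0+h,x0:x0+w],None,fx=s,fy=s,interpolation=cv2.INTER_CUBIC)
    cv2.imwrite(name,cv2.cvtColor(c,cv2.COLOR_RGB2BGR))
def load(n): return cv2.cvtColor(cv2.imread(n),cv2.COLOR_BGR2RGB)
E
python3 - <<'E'
from h import *
t=load('pics/top0.png'); s=load('pics/scene0.png')
crop(t,180,110,160,120,5,'pics/tc0.png'); crop(s,150,170,180,140,4,'pics/sc0.png')
E
```

```text
(no output)
```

View pics/tc0.png

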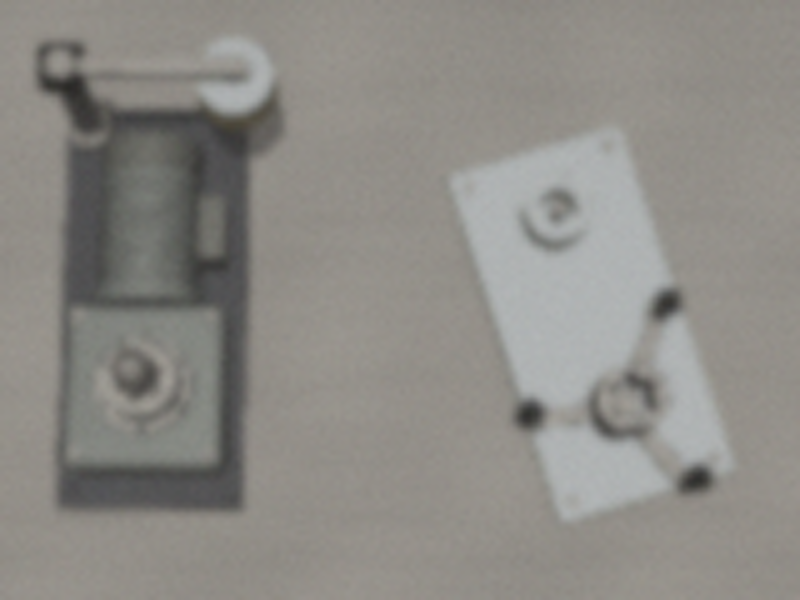

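View pics/sc0.png

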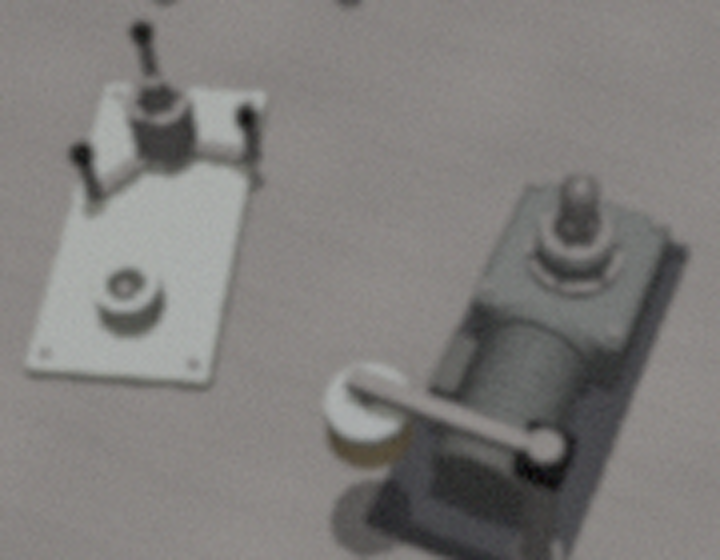

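```bash
python3 - <<'E'
from h import *
t=r.calibration('top'); s=r.calibration('scene')
T=lambda U,V:((U+.5)/5-.5+180,(V+.5)/5-.5+110)
S=lambda U,V:((U+.5)/4-.5+150,(V+.5)/4-.5+170)
posts=back(t,[T(530,412),T(667,300),T(694,480)],.087)
print(posts, posts.mean(0))
ps=back(s,[S(82,153),S(246,115),S(141,33)],.087); print('scene',ps,ps.mean(0))
hub=back(t,T(624,403),.085); print('hub',hub, back(s,S(160,100),.085))
for P in (posts,ps):
    c=P.mean(0); d=P-c; print(np.linalg.norm(d,axis=1),np.degrees(np.arctan2(d[:,1],d[:,0])))
print('tip',back(t,T(133,368),.168),back(s,S(580,183),.168))
print('shoulder',back(t,T(140,383),.112),back(s,S(575,243),.112))
g=back(t,[T(67,308),T(221,305),T(222,466),T(65,466)],.072); print(g,g.mean(0))
b=back(t,[T(450,177),T(617,125),T(735,468),T(565,522)],.015); print(b)
print('d2',proj(t,[[0,0,0]]))
E
```

```text
[[ 0.53995413 -0.11746094  0.087     ]
 [ 0.62621936 -0.22546617  0.087     ]
 [ 0.48622128 -0.24201167  0.087     ]] [ 0.55079826 -0.19497959  0.087     ]
scene [[ 0.62546028 -0.22381854  0.087     ]
 [ 0.54005787 -0.11553945  0.087     ]
 [ 0.49056108 -0.24233014  0.087     ]] [ 0.55202641 -0.19389604  0.087     ]
hub [[ 0.54645408 -0.19010325  0.085     ]] [[ 0.55052103 -0.19168934  0.085     ]]
[0.07827347 0.0813497  0.07988869] [  97.96345915  -22.0094519  -143.93376451]
[0.07929621 0.07926539 0.07825502] [ -22.16968812   98.68449345 -141.76222407]
tip [[0.56440993 0.1779555  0.168     ]] [[0.56386368 0.1823841  0.168     ]]
shoulder [[0.56180048 0.17885148 0.112     ]] [[0.57882253 0.18657006 0.112     ]]
[[0.62777864 0.24069749 0.072     ]
 [0.62865345 0.12016679 0.072     ]
 [0.50247112 0.11954987 0.072     ]
 [0.5036645  0.24116421 0.072     ]] [0.56564193 0.18039459 0.072     ]
[[ 0.74350819 -0.0624923   0.015     ]
 [ 0.78616228 -0.20011854  0.015     ]
 [ 0.50279976 -0.28699319  0.015     ]
 [ 0.4610917  -0.14949653  0.015     ]]
d2 [[256.25946505 331.57978891]]
```

```bash
cat >> h.py <<'E'
def tool(): 
    s=r.read_state(); return np.array(s['ee_pos']),R.from_quat(s['eef_rot']),s
def info(target=None,yaw=None):
    p,q,s=tool(); M=q.as_matrix()
    print('t',round(s['time'],2),'p',p.round(4),'F',np.round(s['ft_force'],2),'T',np.round(s['torque'],2),'w',round(s['width'],4))
    print('x',M[:,0].round(3),'y',M[:,1].round(3),'yaw_y',np.degrees(np.arctan2(M[1,1],M[0,1])).round(2),'q',np.round(s['joint_positions'],2))
    if target is not None: print('shift cm',(M.T@(np.array(target)-p)*100).round(2))
    if yaw is not None:
        a=np.degrees(np.arctan2(M[1,1],M[0,1])); # twist + about tool x(down) reduces yaw
        for k in (0,180): print('twist units',-(((yaw+k-a)+180)%360-180)/5)
E
python3 - <<'E'
from h import *
info([0.551,-0.194,0.25],7.7)
p,q,s=tool();c=r.calibration('wrist')
print('cam in tool',q.inv().apply(c['xyz']-p), (q.inv()*R.from_quat(c['orientation'])).as_matrix().round(2))
E
```

```text
t 0.15 p [ 0.21   -0.5884  0.241 ] F [-0.02 -0.61 -0.36] T [-0.01  0.02  0.01] w 0.0873
x [-0.     0.001 -1.   ] y [ 0.336 -0.942 -0.001] yaw_y -70.36 q [ 1.21  0.33 -0.06  1.46  0.02  1.35 -0.09]
shift cm [ -0.88 -25.68 -45.37]
twist units -15.612215366711268
twist units 20.387784633288742
cam in tool [-0.14409075  0.00052779 -0.07411449] [[ 0.    0.27 -0.96]
 [ 1.    0.    0.  ]
 [ 0.   -0.96 -0.27]]
```

{"method": "drive_tool", "body": {
  "motion": [
    [-4,-5,-9,-3],
    [-4,-25.7,-45.4,-15.6],
    [-4,-25.7,-45.4,-15.6],
    [-4,-25.7,-45.4,-15.6],
    [-4,-25.7,-45.4,-15.6],
    [-4,-25.7,-45.4,-15.6],
    [-4,-25.7,-45.4,-15.6],
    [-4,-25.7,-45.4,-15.6],
    [-4,-25.7,-45.4,-15.6],
    [-4,-25.7,-45.4,-15.6],
    [-4,-25.7,-45.4,-15.6],
    [-4,-25.7,-45.4,-15.6],
    [-4,-25.7,-45.4,-15.6],
    [-4,-25.7,-45.4,-15.6],
    [-4,-25.7,-45.4,-15.6],
    [-4,-25.7,-45.4,-15.6],
    [-4,-25.7,-45.4,-15.6],
    [-4,-25.7,-45.4,-15.6]
  ]
}}

```text
time: 1.65
ee_pos: [0.5506, -0.1954, 0.2815]
eef_rot: [0.466, 0.532, -0.466, 0.532]
ft_force: [0.1, -0.8, -0.3]
width: 0.087
```

```bash
python3 - <<'E'
from h import *
info([0.551,-0.194,0.25],7.7)
c=r.calibration('wrist');im=r.camera('wrist')
np.save('c1.npy',c,allow_pickle=True)
crop(im,0,0,512,384,1.5,'pics/w1.png')
E
```

```text
t 1.65 p [ 0.5506 -0.1954  0.2815] F [ 0.06 -0.83 -0.27] T [-0.   -0.02  0.  ] w 0.087
x [-0.    -0.001 -1.   ] y [ 0.991  0.131 -0.   ] yaw_y 7.51 q [ 0.7   0.27 -0.53  1.49  0.14  1.42  0.29]
shift cm [ 3.15  0.06 -0.14]
twist units -0.038638281863859446
twist units 35.96136171813614
```

View pics/w1.png

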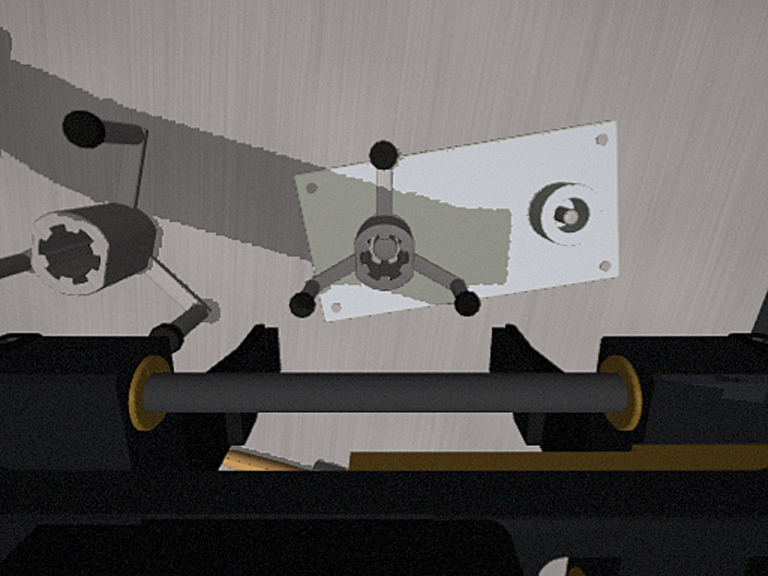

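```bash
python3 - <<'E'
from h import *
im=cv2.resize(load('pics/w1.png'),(512,384),interpolation=cv2.INTER_AREA)
crop(im,180,80,160,140,5,'pics/w1c.png')
E
```

```text
(no output)
```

View pics/w1c.png

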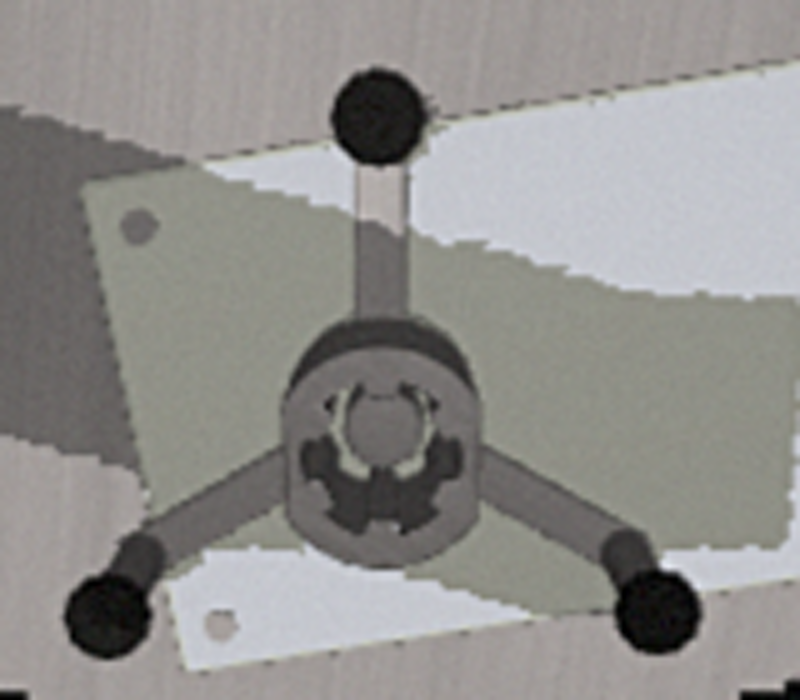

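```bash
python3 - <<'E'
from h import *
c=np.load('c1.npy',allow_pickle=True).item()
T=lambda U,V:((U+.5)/5-.5+180,(V+.5)/5-.5+80)
posts=back(c,[T(380,117),T(107,614),T(658,613)],.088)
m=posts.mean(0);d=posts-m
print(m,np.linalg.norm(d,axis=1),np.degrees(np.arctan2(d[:,1],d[:,0])))
h=back(c,[T(384,456),T(286,460),T(482,460),T(384,345),T(384,568)],.085);print(h, np.linalg.norm(h[1]-h[2]),np.linalg.norm(h[3]-h[4]))
info([*m[:2],0.057],None)
E
```

```text
[ 0.54942056 -0.19652249  0.088     ] [0.07926753 0.07932638 0.07948364] [  97.73886969 -142.41693707  -22.30232068]
[[ 0.54999042 -0.19653316  0.085     ]
 [ 0.52637718 -0.20064631  0.085     ]
 [ 0.57386147 -0.19440102  0.085     ]
 [ 0.54645483 -0.1696434   0.085     ]
 [ 0.55371671 -0.22487318  0.085     ]] 0.04789322602197666 0.05570514393405165
t 1.7 p [ 0.5507 -0.1952  0.2815] F [-0.26 -0.32  0.04] T [-0.03 -0.1  -0.02] w 0.0871
x [-0. -0. -1.] y [ 0.991  0.131 -0.   ] yaw_y 7.52 q [ 0.7   0.27 -0.53  1.49  0.14  1.42  0.29]
shift cm [22.45 -0.14  0.1 ]
```

{"method": "drive_tool", "body": {
  "motion": [
    [3,-0.1,0.1,0],
    [6,-0.1,0.1,0],
    [9,-0.1,0.1,0],
    [12,-0.1,0.1,0],
    [15,-0.1,0.1,0],
    [17,-0.1,0.1,0],
    [19,-0.1,0.1,0],
    [20.5,-0.1,0.1,0],
    [21.6,-0.1,0.1,0],
    [22.3,-0.1,0.1,0],
    [22.3,-0.1,0.1,0],
    [22.3,-0.1,0.1,0]
  ]
}}

```text
time: 2.7
ee_pos: [0.5506, -0.1954, 0.059]
eef_rot: [0.466, 0.532, -0.466, 0.532]
ft_force: [0.1, 0.5, 0.3]
width: 0.0873
```

```bash
python3 - <<'E'
from h import *
info([0.5497,-0.1965,0.058],7.7)
E
```

```text
t 2.7 p [ 0.5506 -0.1954  0.059 ] F [0.08 0.49 0.27] T [-0.05 -0.09 -0.01] w 0.0873
x [ 0. -0. -1.] y [0.991 0.133 0.   ] yaw_y 7.62 q [ 0.66  0.46 -0.49  1.74  0.25  1.    0.21]
shift cm [ 0.1  -0.11  0.1 ]
twist units -0.01581806650578983
twist units 35.98418193349421
```

{"method": "drive_tool", "body": {
  "motion": [
    [0.1,-0.1,0.1,0],
    [0.1,-0.1,0.1,0],
    [0.1,-0.1,0.1,0]
  ]
}}

```text
time: 2.95
ee_pos: [0.5499, -0.1965, 0.0583]
eef_rot: [0.466, 0.532, -0.466, 0.533]
ft_force: [0.1, -0.1, -0.3]
width: 0.0869
```

```bash
python3 - <<'E'
from h import *
info([0.5497,-0.1965,0.058],7.7)
c=r.calibration('wrist');im=r.camera('wrist')
crop(im,0,0,512,384,1.5,'pics/w2.png')
E
```

```text
t 2.95 p [ 0.5499 -0.1965  0.0583] F [ 0.13 -0.07 -0.3 ] T [ 0.01 -0.15 -0.05] w 0.0869
x [ 0.001 -0.001 -1.   ] y [0.991 0.133 0.001] yaw_y 7.63 q [ 0.67  0.46 -0.49  1.74  0.25  1.    0.21]
shift cm [ 0.03 -0.02 -0.01]
twist units -0.014826303575728162
twist units 35.98517369642427
```

View pics/w2.png

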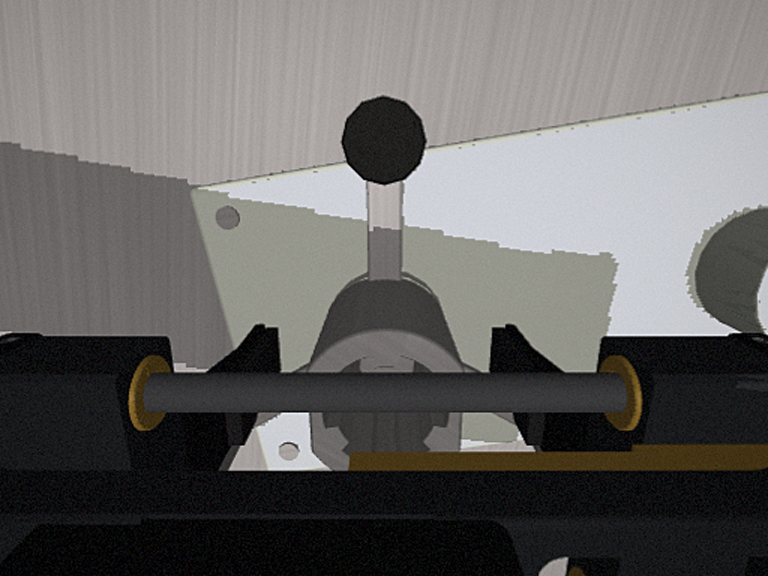

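The hub is centred between the open jaws at about (385,400), with the arm and post straight ahead at (385,140). Now I'll close the gripper.

{"method": "drive_tool", "body": {
  "motion": [
    [0,0,0,0],
    [0,0,0,0],
    [0,0,0,0],
    [0,0,0,0],
    [0,0,0,0],
    [0,0,0,0],
    [0,0,0,0],
    [0,0,0,0]
  ],
  "grip": 255,
  "force": 40
}}

```text
time: 3.67
ee_pos: [0.5497, -0.1962, 0.0576]
eef_rot: [0.466, 0.532, -0.466, 0.532]
ft_force: [0.1, -0.3, -0.5]
width: 0.0477
```

```bash
python3 - <<'E'
from h import *
info()
E
```

```text
t 3.67 p [ 0.5497 -0.1962  0.0576] F [ 0.09 -0.33 -0.49] T [-0.   -0.17 -0.02] w 0.0477
x [ 0. -0. -1.] y [0.991 0.133 0.   ] yaw_y 7.64 q [ 0.67  0.46 -0.49  1.74  0.25  1.    0.21]
```

{"method": "drive_tool", "body": {
  "motion": [
    [-0.5,0,0,0],
    [-1.5,0,0,0],
    [-3,0,0,0],
    [-5,0,0,0],
    [-7,0,0,0],
    [-9,0,0,0],
    [-11.5,0,0,0],
    [-14,0,0,0],
    [-16.5,0,0,0],
    [-18.5,0,0,0],
    [-20,0,0,0],
    [-20,0,0,0],
    [-20,0,0,0]
  ]
}}

```text
time: 4.75
ee_pos: [0.5496, -0.1961, 0.258]
eef_rot: [0.466, 0.532, -0.465, 0.533]
ft_force: [-0.1, 0.3, -6.4]
width: 0.0479
```

```bash
python3 - <<'E'
from h import *
info([0.565,0.180,0.26],0)
for n in ('scene','wrist','top'):
    im=r.camera(n); crop(im,0,0,512,384,1.5,f'pics/{n}3.png')
E
```

```text
t 4.75 p [ 0.5496 -0.1961  0.258 ] F [-0.13  0.29 -6.37] T [ 0.05 -0.08 -0.01] w 0.0479
x [ 0.001 -0.001 -1.   ] y [0.991 0.133 0.001] yaw_y 7.65 q [ 0.7   0.28 -0.53  1.53  0.14  1.37  0.29]
shift cm [ -0.22   6.53 -37.07]
twist units 1.529871866173687
twist units -34.470128133826314
```

View pics/scene3.png

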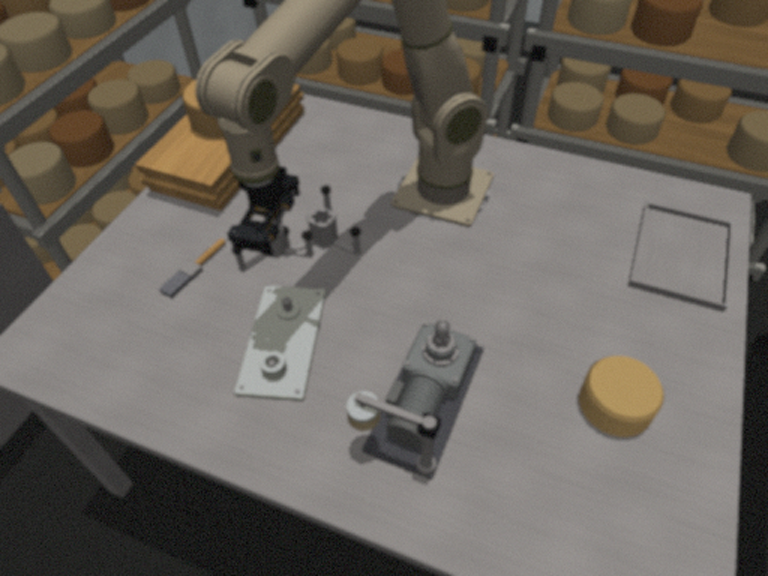

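View pics/wrist3.png

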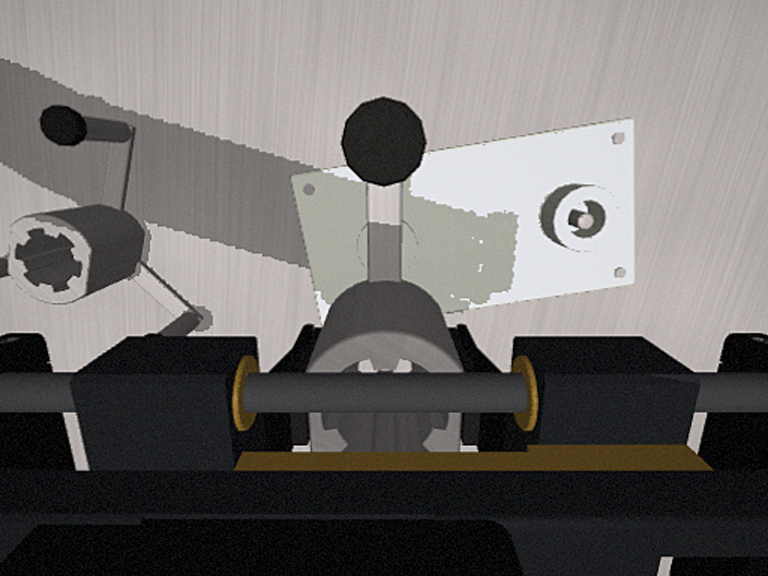

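```bash
python3 - <<'E'
from h import *
info([0.52,0.08,0.26],0)
E
```

```text
t 4.9 p [ 0.5488 -0.1961  0.256 ] F [-0.41  0.04 -5.57] T [ 0.02 -0.14  0.01] w 0.0476
x [-0.002  0.001 -1.   ] y [ 0.991  0.133 -0.002] yaw_y 7.65 q [ 0.7   0.28 -0.53  1.53  0.14  1.37  0.29]
shift cm [ -0.37   0.82 -27.75]
twist units 1.5290009759375494
twist units -34.47099902406245
```

{"method": "drive_tool", "body": {
  "motion": [
    [-0.3,0,-1,0],
    [-0.3,0.2,-3,0.3],
    [-0.3,0.3,-6,0.6],
    [-0.3,0.4,-9,0.9],
    [-0.3,0.5,-12,1.2],
    [-0.3,0.6,-15,1.5],
    [-0.3,0.7,-18,1.5],
    [-0.3,0.8,-21,1.5],
    [-0.3,0.8,-24,1.5],
    [-0.3,0.8,-26,1.5],
    [-0.3,0.8,-27.2,1.5],
    [-0.3,0.8,-27.7,1.5],
    [-0.3,0.8,-27.7,1.5],
    [-0.3,0.8,-27.7,1.5]
  ]
}}

```text
time: 6.07
ee_pos: [0.5208, 0.078, 0.2603]
eef_rot: [0.499, 0.5, -0.5, 0.5]
ft_force: [-0.1, -1.2, -5.0]
width: 0.0478
```

```bash
python3 - <<'E'
from h import *
info([0.565,0.18,0.26],0)
c=r.calibration('wrist');im=r.camera('wrist');np.save('c4.npy',c,allow_pickle=True)
crop(im,0,0,512,384,1.5,'pics/w4.png')
print(proj(c,[[.5645,.18,.17],[.5645,.18,.112]])*1.5)
info()
E
```

```text
t 6.07 p [0.5208 0.078  0.2603] F [-0.15 -1.17 -5.  ] T [-0.05 -0.12 -0.06] w 0.0478
x [-0.    -0.001 -1.   ] y [ 1.     0.001 -0.   ] yaw_y 0.07 q [ 0.4   0.17 -0.7   1.66  0.11  1.36 -0.32]
shift cm [  0.02   4.43 -10.19]
twist units 0.013262010519883915
twist units -35.98673798948012
[[471.6908676  103.48732566]
 [453.97546365 114.98936052]]
t 6.12 p [0.5209 0.0776 0.2603] F [ 0.19 -0.32 -5.25] T [-0.08 -0.13 -0.01] w 0.0479
x [-0.    -0.001 -1.   ] y [ 1.  0. -0.] yaw_y 0.01 q [ 0.4   0.17 -0.7   1.66  0.11  1.36 -0.32]
```

View pics/w4.png

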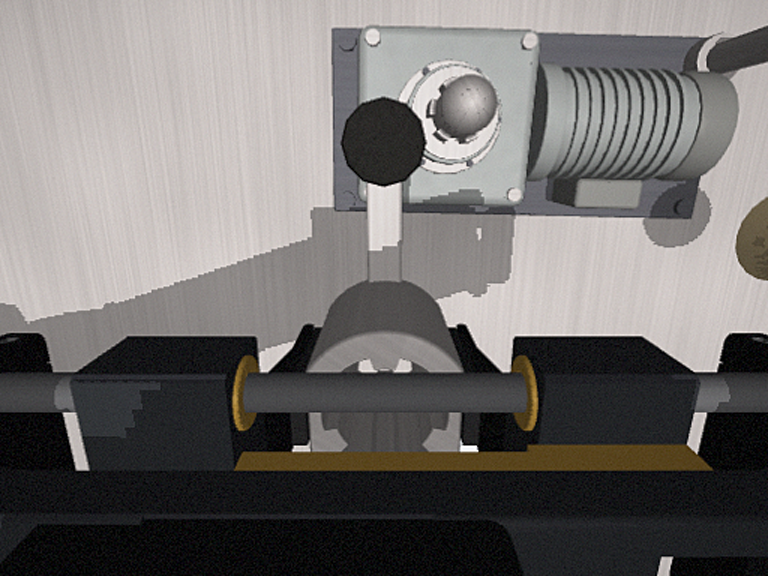

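```bash
python3 - <<'E'
from h import *
im=cv2.resize(load('pics/w4.png'),(512,384),interpolation=cv2.INTER_AREA)
crop(im,255,30,90,90,8,'pics/w4c.png')
E
```

```text
(no output)
```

View pics/w4c.png

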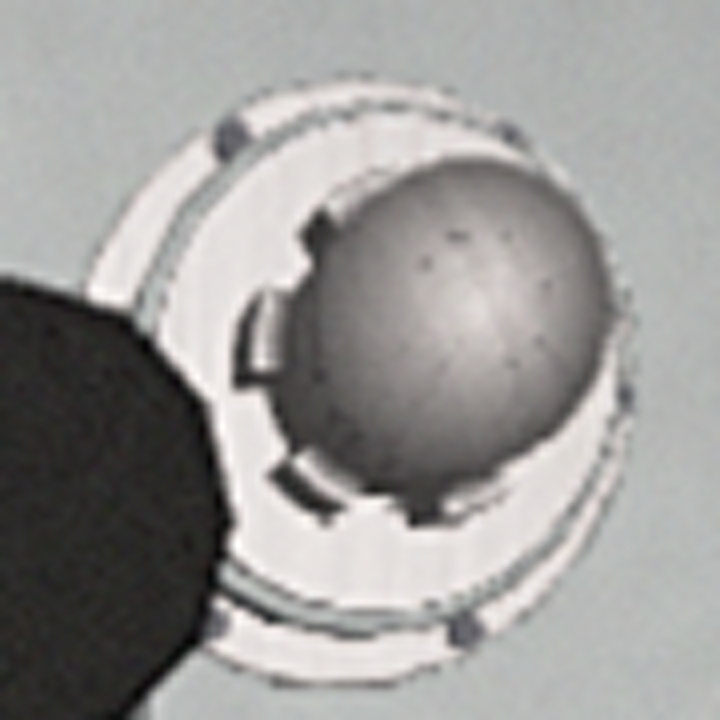

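```bash
python3 - <<'E'
from h import *
c=np.load('c4.npy',allow_pickle=True).item()
T=lambda P:(np.asarray(P)+.5)/8-.5+[255,30]
im=load('pics/w4c.png')
for P in [(385,356)]: print('shoulder',back(c,T([P]),.112))
e=back(c,T([(155,330),(615,385),(385,103),(385,608)]),.112);print(e,np.linalg.norm(e[0]-e[1]),np.linalg.norm(e[2]-e[3]))
a=np.linspace(0,2*np.pi,60)
def ov(im,x,y):
    for z,rr,col in ((.112,.028,(255,0,0)),(.162,.0145,(0,255,0)),(.170,.006,(0,0,255)),(.136,.0185,(255,255,0))):
        p=proj(c,np.c_[x+rr*np.cos(a),y+rr*np.sin(a),0*a+z]); p=(p-[255,30]+.5)*8-.5
        cv2.polylines(im,[p.round().astype(int)],True,col,1)
ov(im,0.5646,0.1795)
cv2.imwrite('pics/w4o.png',im[:,:,::-1])
E
```

```text
shoulder [[0.56443163 0.18233134 0.112     ]]
[[0.53684515 0.18520612 0.112     ]
 [0.59220806 0.17911131 0.112     ]
 [0.56320392 0.20989151 0.112     ]
 [0.5657293  0.15331522 0.112     ]] 0.05569738302387786 0.05663262249035394
```

View pics/w4o.png

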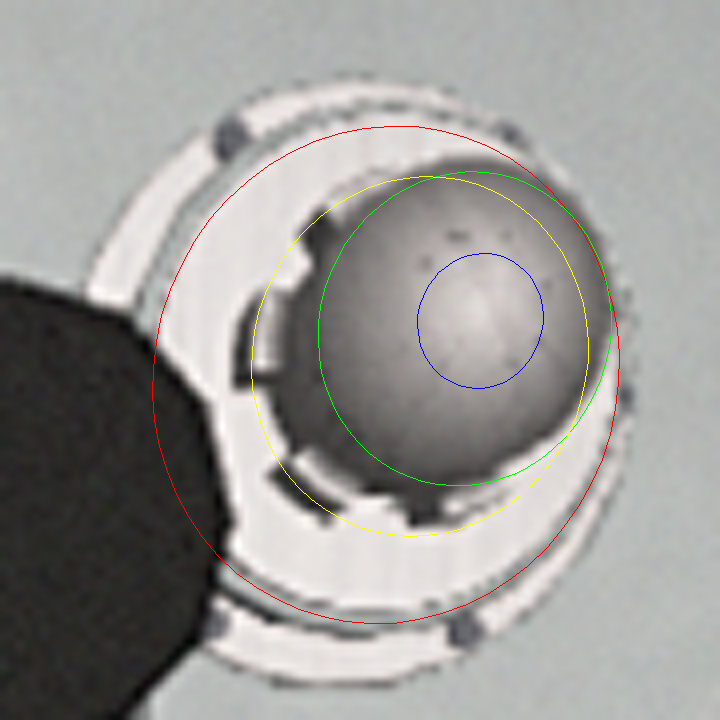

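```bash
python3 - <<'E'
from h import *
info([0.5644,0.1812,0.26],0)
info([0.5644,0.1812,0.26],0)
E
```

```text
t 6.12 p [0.5209 0.0776 0.2603] F [ 0.19 -0.32 -5.25] T [-0.08 -0.13 -0.01] w 0.0479
x [-0.    -0.001 -1.   ] y [ 1.  0. -0.] yaw_y 0.01 q [ 0.4   0.17 -0.7   1.66  0.11  1.36 -0.32]
shift cm [  0.02   4.35 -10.36]
twist units 0.002176301670334624
twist units -35.99782369832967
t 6.12 p [0.5209 0.0776 0.2603] F [ 0.19 -0.32 -5.25] T [-0.08 -0.13 -0.01] w 0.0479
x [-0.    -0.001 -1.   ] y [ 1.  0. -0.] yaw_y 0.01 q [ 0.4   0.17 -0.7   1.66  0.11  1.36 -0.32]
shift cm [  0.02   4.35 -10.36]
twist units 0.002176301670334624
twist units -35.99782369832967
```

{"method": "drive_tool", "body": {
  "motion": [
    [0,0.5,-1,0],
    [0,1.5,-3,0],
    [0,2.5,-6,0],
    [0,3.5,-8,0],
    [0,4.2,-9.7,0],
    [0,4.35,-10.3,0],
    [0,4.35,-10.3,0],
    [0,4.35,-10.3,0],
    [0,4.35,-10.3,0]
  ]
}}

```text
time: 6.87
ee_pos: [0.5642, 0.1804, 0.2604]
eef_rot: [-0.5, -0.5, 0.5, -0.5]
ft_force: [-0.5, -0.3, -5.0]
width: 0.0479
```

```bash
python3 - <<'E'
from h import *
info([0.5644,0.1812,0.2],0)
im=r.camera('scene');crop(im,230,120,130,100,6,'pics/s5.png')
im=r.camera('top');crop(im,170,140,80,60,8,'pics/t5.png')
info([0.5644,0.1812,0.2],0)
E
```

```text
t 6.87 p [0.5642 0.1804 0.2604] F [-0.5  -0.25 -4.96] T [-0.06 -0.08 -0.04] w 0.0479
x [-0.    -0.001 -1.   ] y [ 1.  0. -0.] yaw_y 0.01 q [ 0.2   0.34 -0.74  1.49  0.23  1.4  -0.55]
shift cm [ 6.04  0.02 -0.08]
twist units 0.0015668048518250543
twist units -35.99843319514817
t 6.97 p [0.5641 0.1808 0.2606] F [-0.78 -0.1  -5.29] T [ 0.02 -0.08 -0.02] w 0.0476
x [ 0.    -0.001 -1.   ] y [1. 0. 0.] yaw_y 0.02 q [ 0.2   0.34 -0.74  1.49  0.23  1.4  -0.55]
shift cm [ 6.06  0.03 -0.05]
twist units 0.004028042566903878
twist units -35.9959719574331
```

View pics/s5.png

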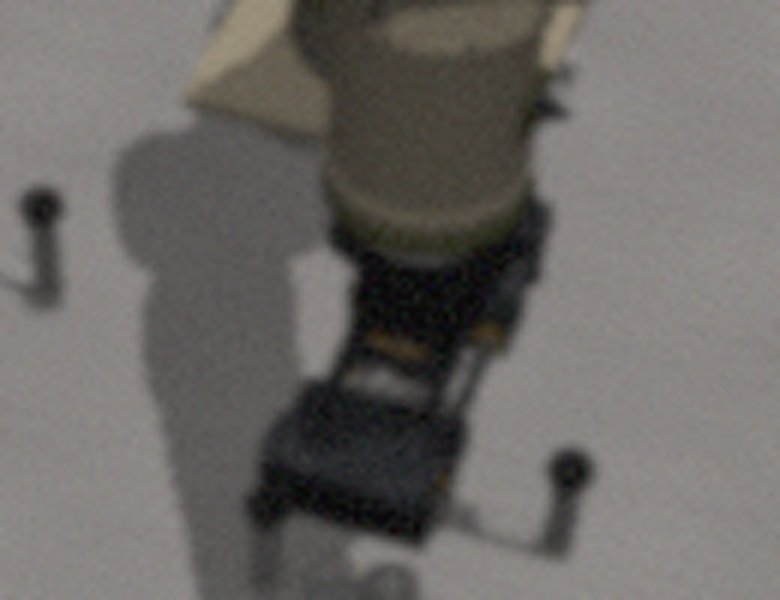

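{"method": "drive_tool", "body": {
  "motion": [
    [1,0,-0.05,0],
    [2.5,0,-0.05,0],
    [4,0,-0.05,0],
    [5,0,-0.05,0],
    [5.6,0,-0.05,0],
    [6,0,-0.05,0],
    [6.3,0,-0.05,0],
    [6.6,0,-0.05,0],
    [6.8,0,-0.05,0],
    [6.8,0,-0.05,0]
  ]
}}

```text
time: 7.8
ee_pos: [0.5642, 0.1829, 0.1926]
eef_rot: [0.5, 0.5, -0.499, 0.501]
ft_force: [1.7, -0.4, -5.5]
width: 0.0477
```

```bash
python3 - <<'E'
from h import *
info([0.5644,0.1812,0.17],0)
E
```

```text
t 7.8 p [0.5642 0.1829 0.1926] F [ 1.66 -0.38 -5.47] T [-0.1  -0.32 -0.1 ] w 0.0477
x [ 0.001 -0.    -1.   ] y [1.    0.002 0.001] yaw_y 0.13 q [ 0.19  0.38 -0.73  1.58  0.26  1.27 -0.58]
shift cm [2.26 0.02 0.17]
twist units 0.02680067443753842
twist units -35.97319932556246
```

{"method": "drive_tool", "body": {
  "motion": [
    [0.4,0.05,0.05,0],
    [0.8,0.05,0.05,0],
    [1.2,0.05,0.05,0],
    [1.6,0.05,0.05,0],
    [1.8,0.05,0.05,0],
    [1.8,0.05,0.05,0]
  ]
}}

```text
time: 8.3
ee_pos: [0.5641, 0.1823, 0.1738]
eef_rot: [0.499, 0.501, -0.5, 0.5]
ft_force: [-0.1, -0.2, -4.7]
width: 0.0475
```

```bash
python3 - <<'E'
from h import *
info([0.5644,0.1812,0.17],0)
E
```

```text
t 8.3 p [0.5641 0.1823 0.1738] F [-0.09 -0.2  -4.7 ] T [-0.02 -0.04  0.03] w 0.0475
x [-0.001 -0.    -1.   ] y [ 1.     0.003 -0.001] yaw_y 0.14 q [ 0.19  0.4  -0.72  1.61  0.28  1.24 -0.58]
shift cm [0.38 0.03 0.11]
twist units 0.028924861103962484
twist units -35.97107513889604
```

{"method": "drive_tool", "body": {
  "motion": [
    [0.2,0,0,0],
    [0.35,0,0,0],
    [0.45,0,0,0],
    [0.5,0,0,0],
    [0.55,0,0,0],
    [0.55,0,0,0]
  ]
}}

```text
time: 8.8
ee_pos: [0.5644, 0.1825, 0.169]
eef_rot: [0.499, 0.501, -0.499, 0.501]
ft_force: [-0.2, 0.2, -5.6]
width: 0.0477
```

```bash
python3 - <<'E'
from h import *
info()
E
```

```text
t 8.8 p [0.5644 0.1825 0.169 ] F [-0.17  0.2  -5.59] T [ 0.01 -0.1  -0.01] w 0.0477
x [-0. -0. -1.] y [ 1.     0.002 -0.   ] yaw_y 0.14 q [ 0.19  0.4  -0.72  1.61  0.28  1.23 -0.59]
```

{"method": "drive_tool", "body": {
  "motion": [
    [0.05,0,0,0],
    [0.1,0,0,0],
    [0.1,0,0,0]
  ]
}}

```text
time: 9.05
ee_pos: [0.5645, 0.1825, 0.1684]
eef_rot: [0.499, 0.5, -0.499, 0.501]
ft_force: [-1.2, -0.1, -2.0]
width: 0.0478
```

```bash
python3 - <<'E'
from h import *
info()
E
```

```text
t 9.05 p [0.5645 0.1825 0.1684] F [-1.17 -0.12 -2.  ] T [-0.12  0.05  0.04] w 0.0478
x [ 0. -0. -1.] y [1.    0.002 0.   ] yaw_y 0.14 q [ 0.19  0.4  -0.72  1.61  0.28  1.23 -0.59]
```

{"method": "drive_tool", "body": {
  "motion": [
    [0.05,0,0,0],
    [0.05,0,0,0.2],
    [0.05,0,0,0.4],
    [0.05,0,0,0.6],
    [0.05,0,0,0.8],
    [0.05,0,0,1.0],
    [0.05,0,0,1.2],
    [0.05,0,0,1.4],
    [0.05,0,0,1.6]
  ]
}}

```text
time: 9.8
ee_pos: [0.5645, 0.1822, 0.1672]
eef_rot: [-0.533, -0.464, 0.534, -0.464]
ft_force: [1.5, -0.0, -5.4]
width: 0.0477
```

```bash
python3 - <<'E'
from h import *
info()
E
```

```text
t 9.8 p [0.5645 0.1822 0.1672] F [ 1.47 -0.04 -5.42] T [ 0.13 -0.59  0.1 ] w 0.0477
x [-0. -0. -1.] y [ 0.99  -0.139 -0.   ] yaw_y -7.97 q [ 0.17  0.4  -0.7   1.61  0.27  1.23 -0.72]
```

{"method": "drive_tool", "body": {
  "motion": [
    [0.05,0,0,0],
    [0.1,0,0,0],
    [0.15,0,0,0],
    [0.15,0,0,0]
  ]
}}

```text
time: 10.13
ee_pos: [0.5646, 0.1823, 0.166]
eef_rot: [0.533, 0.464, -0.533, 0.465]
ft_force: [3.0, -0.4, -4.7]
width: 0.0479
```

```bash
python3 - <<'E'
from h import *
info()
c=r.calibration('wrist');im=r.camera('wrist');np.save('c6.npy',c,allow_pickle=True)
crop(im,0,0,512,384,1.5,'pics/w6.png')
E
```

```text
t 10.13 p [0.5646 0.1823 0.166 ] F [ 2.96 -0.43 -4.65] T [-0.14 -0.54  0.04] w 0.0479
x [ 0. -0. -1.] y [ 0.991 -0.137  0.   ] yaw_y -7.86 q [ 0.17  0.4  -0.7   1.62  0.27  1.22 -0.72]
```

View pics/w6.png

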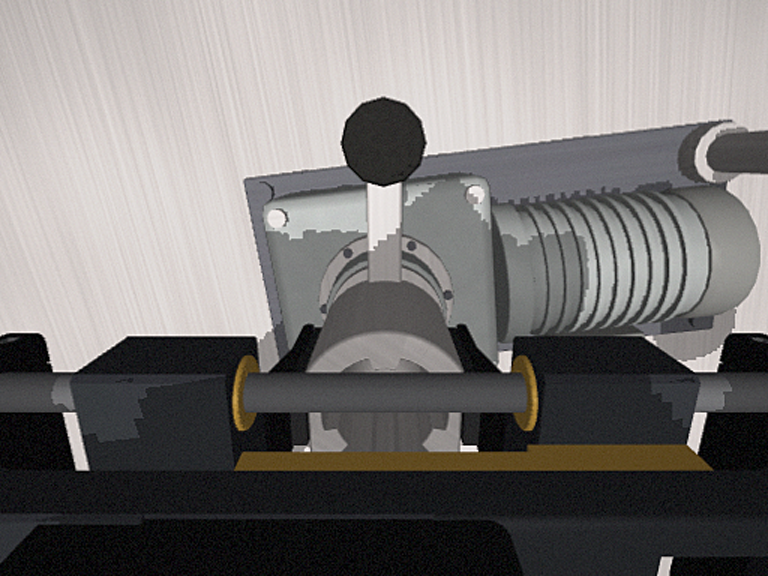

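{"method": "drive_tool", "body": {
  "motion": [
    [0.1,0.05,0,0],
    [0.2,0.05,0,0],
    [0.3,0.05,0,0],
    [0.4,0.05,0,0],
    [0.5,0.05,0,0],
    [0.5,0.05,0,0]
  ]
}}

```text
time: 10.68
ee_pos: [0.5649, 0.1823, 0.1608]
eef_rot: [-0.533, -0.465, 0.533, -0.465]
ft_force: [1.2, -1.4, -5.8]
width: 0.0479
```

```bash
python3 - <<'E'
from h import *
info()
E
```

```text
t 10.68 p [0.5649 0.1823 0.1608] F [ 1.23 -1.44 -5.83] T [-0.18 -0.51  0.03] w 0.0479
x [-0. -0. -1.] y [ 0.991 -0.137 -0.   ] yaw_y -7.86 q [ 0.17  0.41 -0.7   1.62  0.27  1.22 -0.72]
```

{"method": "drive_tool", "body": {
  "motion": [
    [0.15,0.03,0,0],
    [0.3,0.03,0,0],
    [0.45,0.03,0,0],
    [0.6,0.03,0,0],
    [0.75,0.03,0,0],
    [0.9,0.03,0,0],
    [1.05,0.03,0,0],
    [1.2,0.03,0,0],
    [1.2,0.03,0,0]
  ]
}}

```text
time: 11.43
ee_pos: [0.5651, 0.1823, 0.1486]
eef_rot: [-0.533, -0.465, 0.533, -0.465]
ft_force: [-0.1, -0.7, -5.9]
width: 0.0478
```

```bash
python3 - <<'E'
from h import *
info()
E
```

```text
t 11.43 p [0.5651 0.1823 0.1486] F [-0.13 -0.69 -5.91] T [-0.18 -0.21  0.06] w 0.0478
x [-0. -0. -1.] y [ 0.991 -0.137 -0.   ] yaw_y -7.86 q [ 0.16  0.42 -0.69  1.63  0.28  1.19 -0.73]
```

{"method": "drive_tool", "body": {
  "motion": [
    [0.1,0,0,0],
    [0.2,0,0,0],
    [0.3,0,0,0],
    [0.35,0,0,0],
    [0.4,0,0,0],
    [0.4,0,0,0]
  ]
}}

```text
time: 11.93
ee_pos: [0.5652, 0.1823, 0.1449]
eef_rot: [-0.533, -0.465, 0.533, -0.465]
ft_force: [0.4, -1.7, -5.8]
width: 0.0475
```

```bash
python3 - <<'E'
from h import *
info()
E
```

```text
t 11.93 p [0.5652 0.1823 0.1449] F [ 0.39 -1.75 -5.84] T [-0.2  -0.19  0.03] w 0.0475
x [ 0. -0. -1.] y [ 0.991 -0.137  0.   ] yaw_y -7.86 q [ 0.16  0.42 -0.69  1.64  0.29  1.19 -0.73]
```

{"method": "drive_tool", "body": {
  "motion": [
    [0.05,0,0,0],
    [0.1,0,0,0],
    [0.1,0,0,0]
  ]
}}

```text
time: 12.18
ee_pos: [0.5653, 0.1823, 0.1446]
eef_rot: [-0.533, -0.464, 0.533, -0.465]
ft_force: [-3.1, -3.1, 3.2]
width: 0.0476
```

```bash
python3 - <<'E'
from h import *
info()
E
```

```text
t 12.18 p [0.5653 0.1823 0.1446] F [-3.05 -3.09  3.17] T [-0.56  0.63  0.01] w 0.0476
x [ 0. -0. -1.] y [ 0.991 -0.137  0.   ] yaw_y -7.86 q [ 0.16  0.42 -0.69  1.64  0.29  1.19 -0.73]
```

{"method": "drive_tool", "body": {
  "motion": [
    [0.05,0,0,0],
    [0.05,0,0,0],
    [0.05,0,0,0]
  ],
  "force": 60
}}

```text
time: 12.43
ee_pos: [0.5653, 0.1824, 0.1446]
eef_rot: [0.533, 0.464, -0.533, 0.465]
ft_force: [-4.9, -3.8, 7.9]
width: 0.0477
```

```bash
python3 - <<'E'
from h import *
info()
E
```

```text
t 12.43 p [0.5653 0.1824 0.1446] F [-4.94 -3.77  7.94] T [-0.71  1.19  0.07] w 0.0477
x [ 0.001 -0.    -1.   ] y [ 0.991 -0.137  0.001] yaw_y -7.86 q [ 0.16  0.42 -0.69  1.64  0.29  1.19 -0.73]
```

{"method": "drive_tool", "body": {
  "motion": [
    [-0.1,0,0,0],
    [-0.1,0,0,-0.3],
    [-0.1,0,0,-0.8],
    [-0.1,0,0,-1.4],
    [-0.1,0,0,-2],
    [-0.1,0,0,-2.6],
    [-0.1,0,0,-3.2],
    [-0.1,0,0,-3.8],
    [-0.1,0,0,-4.4],
    [-0.1,0,0,-5],
    [-0.1,0,0,-5.5],
    [-0.1,0,0,-6],
    [-0.1,0,0,-6]
  ]
}}

```text
time: 13.52
ee_pos: [0.5649, 0.1822, 0.1446]
eef_rot: [0.393, 0.588, -0.394, 0.587]
ft_force: [-4.1, -2.7, 1.8]
width: 0.0477
```

```bash
python3 - <<'E'
from h import *
info()
c=r.calibration('wrist');im=r.camera('wrist')
crop(im,0,0,512,384,1.5,'pics/w7.png')
E
```

```text
t 13.52 p [0.5649 0.1822 0.1446] F [-4.11 -2.7   1.76] T [-0.58  0.74 -0.04] w 0.0477
x [-0.001 -0.    -1.   ] y [ 0.925  0.38  -0.001] yaw_y 22.35 q [ 0.23  0.45 -0.78  1.63  0.33  1.2  -0.24]
```

View pics/w7.png

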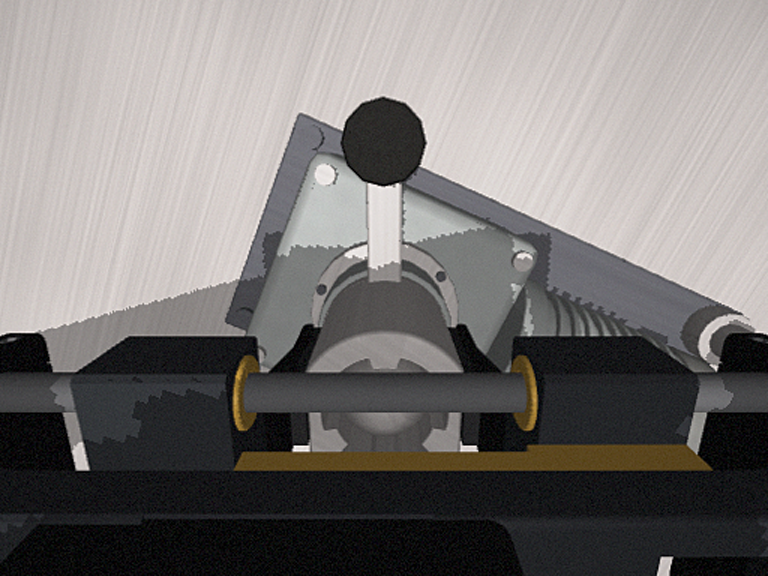

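{"method": "drive_tool", "body": {
  "motion": [
    [-0.02,0,0,-0.4],
    [-0.02,0,0,-1.1],
    [-0.02,0,0,-1.8],
    [-0.02,0,0,-2.5],
    [-0.02,0,0,-3.2],
    [-0.02,0,0,-3.9],
    [-0.02,0,0,-4.6],
    [-0.02,0,0,-5.3],
    [-0.02,0,0,-6],
    [-0.02,0,0,-6.7],
    [-0.02,0,0,-7.4],
    [-0.02,0,0,-8.1],
    [-0.02,0,0,-8.8],
    [-0.02,0,0,-9.5],
    [-0.02,0,0,-10.2],
    [-0.02,0,0,-10.9],
    [-0.02,0,0,-11.6],
    [-0.02,0,0,-12.1],
    [-0.02,0,0,-12.4],
    [-0.02,0,0,-12.4]
  ]
}}

```text
time: 15.23
ee_pos: [0.5645, 0.1816, 0.1446]
eef_rot: [0.035, 0.707, -0.036, 0.706]
ft_force: [-7.4, -4.5, 4.1]
width: 0.0473
```

```bash
python3 - <<'E'
from h import *
info()
c=r.calibration('wrist');im=r.camera('wrist')
crop(im,0,0,512,384,1.5,'pics/w8.png')
E
```

```text
t 15.23 p [0.5645 0.1816 0.1446] F [-7.44 -4.47  4.13] T [-1.01  1.36 -0.06] w 0.0473
x [-0.002 -0.002 -1.   ] y [ 0.101  0.995 -0.002] yaw_y 84.2 q [ 0.37  0.52 -0.98  1.63  0.46  1.24  0.76]
```

View pics/w8.png

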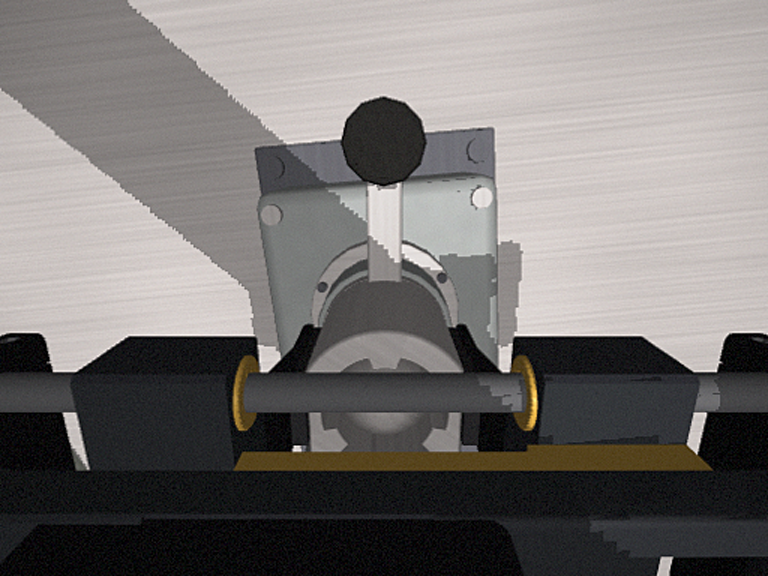

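{"method": "drive_tool", "body": {
  "motion": [
    [-0.02,-0.03,-0.03,0],
    [-0.02,-0.05,-0.07,0],
    [-0.02,-0.05,-0.07,0]
  ]
}}

```text
time: 15.53
ee_pos: [0.5644, 0.1816, 0.1446]
eef_rot: [0.036, 0.706, -0.036, 0.706]
ft_force: [-1.8, -2.4, -2.7]
width: 0.0477
```

```bash
python3 - <<'E'
from h import *
info()
E
```

```text
t 15.53 p [0.5644 0.1816 0.1446] F [-1.84 -2.42 -2.74] T [-0.52  0.29 -0.11] w 0.0477
x [-0. -0. -1.] y [ 0.103  0.995 -0.001] yaw_y 84.11 q [ 0.37  0.52 -0.98  1.63  0.46  1.24  0.76]
```

Forces are nearly gone. Releasing.

{"method": "drive_tool", "body": {
  "motion": [
    [0,0,0,0],
    [0,0,0,0],
    [0,0,0,0],
    [0,0,0,0],
    [0,0,0,0],
    [0,0,0,0],
    [0,0,0,0],
    [0,0,0,0],
    [0,0,0,0]
  ],
  "grip": 0,
  "force": 20
}}

```text
time: 16.28
ee_pos: [0.5645, 0.1819, 0.1449]
eef_rot: [0.036, 0.706, -0.036, 0.706]
ft_force: [0.6, -0.5, 0.9]
width: 0.0867
```

```bash
python3 - <<'E'
from h import *
info()
c=r.calibration('wrist');im=r.camera('wrist')
crop(im,0,0,512,384,1.5,'pics/w9.png')
E
```

```text
t 16.28 p [0.5645 0.1819 0.1449] F [ 0.63 -0.52  0.94] T [ 0.05 -0.13 -0.05] w 0.0867
x [ 0.  0. -1.] y [0.102 0.995 0.   ] yaw_y 84.13 q [ 0.37  0.52 -0.98  1.63  0.46  1.24  0.76]
```

View pics/w9.png

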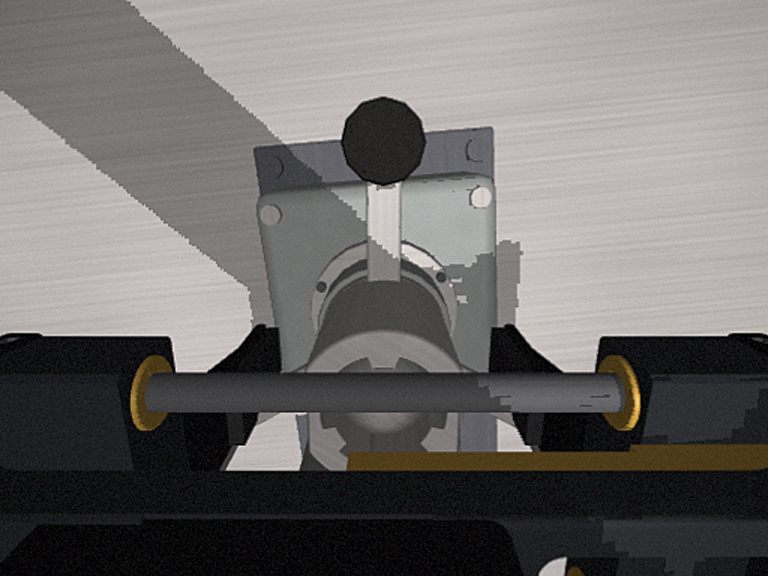

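Jaws are open on both sides of the hub and it did not move. Going straight up.

{"method": "drive_tool", "body": {
  "motion": [
    [-0.5,0,0,0],
    [-1.5,0,0,0],
    [-3,0,0,0],
    [-5,0,0,0],
    [-7,0,0,0],
    [-9,0,0,0],
    [-11.5,0,0,0],
    [-14,0,0,0],
    [-16.5,0,0,0],
    [-18,0,0,0],
    [-18,0,0,0]
  ]
}}

```text
time: 17.25
ee_pos: [0.5651, 0.183, 0.3295]
eef_rot: [0.037, 0.704, -0.035, 0.708]
ft_force: [0.5, -0.4, 0.5]
width: 0.087
```

```bash
python3 - <<'E'
from h import *
info()
c=r.calibration('wrist');im=r.camera('wrist');np.save('c10.npy',c,allow_pickle=True)
crop(im,0,0,512,384,1.5,'pics/w10.png')
im=r.camera('scene');crop(im,150,150,230,170,3.4,'pics/s10.png')
E
```

```text
t 17.25 p [0.5651 0.183  0.3295] F [ 0.53 -0.42  0.48] T [ 0.18 -0.12  0.  ] w 0.087
x [ 0.005  0.002 -1.   ] y [0.102 0.995 0.002] yaw_y 84.16 q [ 0.39  0.4  -1.05  1.37  0.35  1.56  0.84]
```

View pics/w10.png

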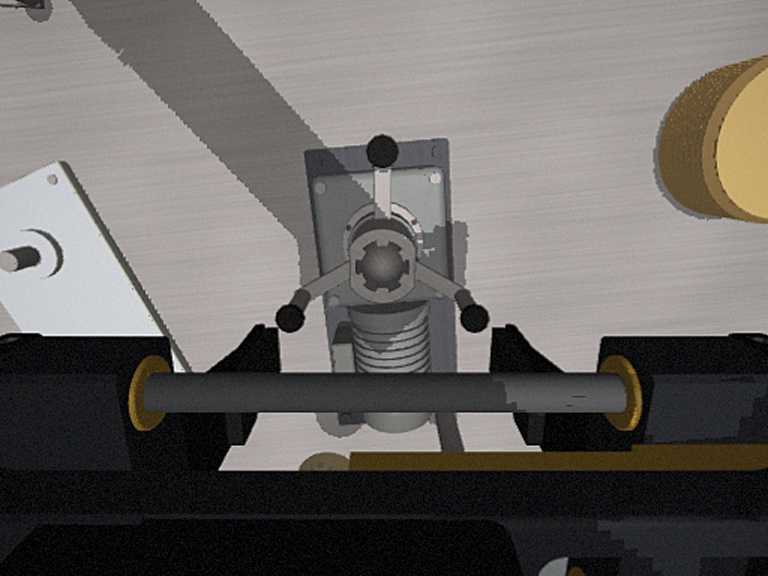

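View pics/s10.png

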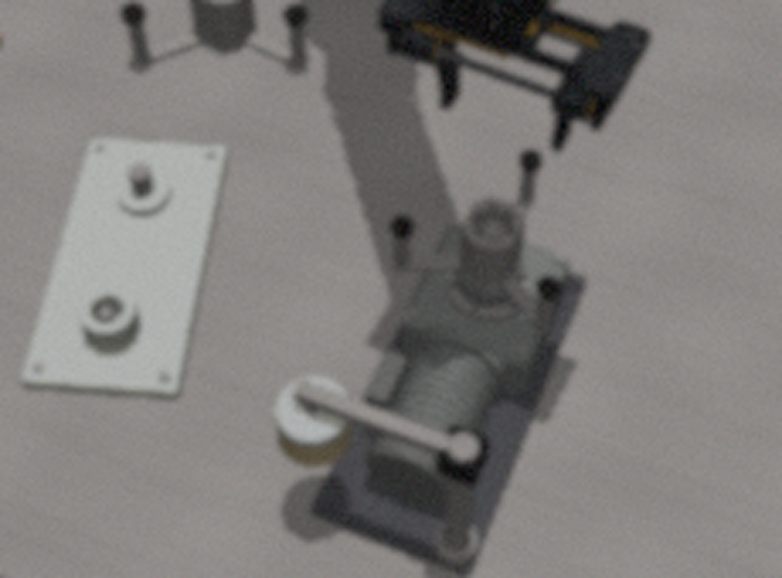

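```bash
python3 - <<'E'
from h import *
c=np.load('c10.npy',allow_pickle=True).item()
P=(np.array([(382,151),(290,318),(474,318)])+.5)/1.5-.5
for z in (.165,.175,.185,.199):
    p=back(c,P,z);m=p.mean(0);d=p-m;print(z,m.round(4),np.linalg.norm(d,axis=1).round(4),np.degrees(np.arctan2(d[:,1],d[:,0])).round(1))
h=(np.array([(350,267),(416,267)])+.5)/1.5-.5
h=back(c,h,.172);print(np.linalg.norm(h[0]-h[1]))
info()
E
```

```text
0.165 [0.566  0.1807 0.165 ] [0.0819 0.0817 0.0817] [174.1 -65.9  54. ]
0.175 [0.5635 0.181  0.175 ] [0.0792 0.0791 0.0791] [174.1 -65.9  54. ]
0.185 [0.561  0.1813 0.185 ] [0.0766 0.0764 0.0764] [174.1 -65.9  54. ]
0.199 [0.5575 0.1817 0.199 ] [0.0729 0.0727 0.0727] [174.1 -65.9  54. ]
0.0478983516769303
t 17.35 p [0.5645 0.1822 0.3258] F [-0.25 -0.47  0.64] T [ 0.09 -0.1  -0.02] w 0.0867
x [ 0.001  0.    -1.   ] y [0.102 0.995 0.   ] yaw_y 84.15 q [ 0.39  0.4  -1.05  1.37  0.35  1.56  0.84]
```

```bash
python3 - <<'E'
from bench import r
print(r.close_job())
E
```

```text
the job is handed in; nothing more can be done
None
```

The carrier is on the shaft, meshed and fully home on the shoulder. I turned it about a quarter turn, released it and handed the job in at about 17.4 s of the 72 s.

**What I did**
- I gripped the hub across its flats, lifted it clear of the drying board and lowered it over the nose until the teeth met.
- A light push with a slow turn of about 8° was enough to mesh it. I had seen the shaft teeth in the wrist picture, so I started close and never needed the full ±30° rock.
- I then eased it down and seated it with a push of about 14 N, well under 5 kg. The side forces I read stayed under about 9 N.
- I turned it 92° anticlockwise, from −7.9° to 84.2°, let go and lifted straight up.

**What the last checks showed**
- **Seating:** the gripper came to rest 24 mm below where the teeth first met, as it should. It did not move when pushed harder.
- **After release:** the posts measure 79 mm from the axis at their home height, the same as my first measurement on the board. The carrier is still at 84° and the arm touches nothing.
- **Other objects:** in the last pictures the roller, the larger carrier and the cheese look undisturbed. The hand brush was outside those views.

**What I could not check**
- **Shaft turn:** there is no spindle reading. I judged that the shaft turned from the carrier staying in line with the gripper while meshed.
- **Drag while meshing:** the shaft may have moved a few degrees as the teeth dropped in.

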